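# Refit the gas hob's knob and hold it pressed for lighting

### The job

The black control knob has come off the two-burner gas hob: pick it up from the worktop, turn it so that its keyed bore matches the bare D-shaped valve shaft, and push it fully home on the shaft. Then keep pressing it well in against the valve's spring, as one does while the burner lights, and finish like that: still holding the knob, shaft pressed down, without letting go. Leave the other things where they are.

Things in the scene. Friction and masses are not known exactly. Their poses are not given: they have to be found in the camera images.
- knob_center (a point): Centre of the loose black cooker knob (about 60 g), half-way up its 42 mm height; it stands on the worktop, bore down, z up. Round skirt 48 mm across and 22 high; on it a grip bar along the knob's x, 20 high, 14 thick, flat parallel faces from x = -22 to +17 mm, then a pointed nose to +30. The nose tells it from the round timer and burner cap.
- knob_bore (a point): Mouth of the knob's bore, centre of its underside, 21 mm below the knob's centre, same axes. Bore D-shaped, on the axis, 18 mm deep, 15.6 mm across, its flat 4.8 mm from the axis on the nose's side (+x); mouth chamfered by 1.5 mm.
- shaft_tip (a point): Centre of the top end of the bare upright brass valve shaft on the hob's left or right valve; moves down with the shaft. D-section 14 mm across, flat 4 mm from the axis on this point's +x side, top slightly chamfered, z up. It does not turn. With the knob home the tip is at the bore's end, 3 mm below the knob's centre, and both x axes point the same way.
- valve_foot (a point): Foot of the bare shaft, on the hob's top, 31 mm below the tip when out; x as at the tip. A black collar, 56 mm across and 3 thick, lies round it, with a small black index tab sticking out on the flat's side, 21 to 39 mm from the axis.
- hob: Fixed two-burner steel hob, 360 (x) x 560 (y) x 75 mm high, origin at the centre of its underside; the two valves are on its flat top near the robot's side, 110 mm left and right of its middle. Behind them are the burner grates, 22 mm higher, with a saucepan 75 mm tall and 140 across, fixed, on one.
- fitted: The hob's other valve, with a like knob already fitted, to be left alone; origin on the hob's top on its axis. Its knob reaches 55 mm above the hob's top.
- shaft (a joint): How far the valve shaft is pressed in, m: 0 out, 0.007 fully in (stop). A spring pushes it out, with 4 N at 0 rising to 11 N at 0.007.
- timer_mid (a point): Bystander: round kitchen timer, 60 dia x 36 (mm); its centre.
- burner_cap_mid (a point): Bystander: loose flat burner cap, 66 dia x 15 (mm); its centre.
- scraper_mid (a point): Bystander: dough scraper, 130 long, lying flat (mm); its centre.
- driver_mid (a point): Bystander: screwdriver, 180 long, lying (mm); its centre line at handle.
- shaker_mid (a point): Bystander: steel shaker, 48 dia x 76 (mm); its centre.
Things that resemble listed ones, but are neither listed nor needed, are in the scene too. What is shaped like the part that bears knob_center but green or red is not meant.

How it is judged (in metres and radians):
On the way, in this order (a step that is already met when the one before it is completed fails the run):
1. the knob is held clear of the worktop (height (world z) of knob_center above 0.05 m and contact force between the fingers and knob above 2 N), for 0.1 s.
2. the knob is fully home on the shaft, flats matched (z of knob_center in the frame of shaft_tip between 0 and 0.006 m and horizontal distance between knob_center and shaft_tip below 0.004 m and angle between the x axis of knob_center and the x axis of shaft_tip, either way round below 0.35 rad and angle between knob_center's own z axis and vertical below 0.2 rad), for 0.1 s.
At the end, for the whole second after the job is handed in: Knob home on the shaft (centre at most 6 mm above its tip, 4 mm off sideways, 0.35 rad in yaw, 0.2 rad from upright); fingers on it with over 2 N; it bears on the shaft with over 5 N; shaft pressed at least 4.5 of 7 mm; no bystander moved over 3 cm (all of step 2 and value of joint shaft above 0.0045 m and contact force between shaft and knob above 5 N and contact force between the fingers and knob above 2 N); the arm keeps its last pose, push and grip.
It fails at once if another thing on the worktop or hob was moved more than 3 cm (distance of any of timer_mid, burner_cap_mid, scraper_mid, driver_mid, shaker_mid from where it was at the start of the episode above 0.03 m).
It also fails if it takes over 35 s, if anything falls off the work surface, if the arm or the gripper's body presses on something with over 40 N, if the wrist force passes 120 N, or if a joint passes its speed limit or range.

### The arm

A 6-joint arm with a two-finger parallel gripper is mounted at the origin on the work surface. World frame = base frame: x ahead of the robot, y to its left, z up, the work surface at z = 0. Lengths are in m, angles in degrees, forces in N, time in s.
With the tool pointing down it reaches from about 0.375 to 0.9 m from the base axis. Payload 3.1 kg.
Tool frame: the origin (TCP) lies on the front face of the gripper's body, between the roots of the fingers; the fingertips stand 70 mm ahead of it and the grasp point (between the pads) lies 51 mm ahead of it (bot.tip_extent is the distance from the TCP to the fingertips, in m); z points along the fingers, x is the direction in which the jaws open and shut, and the axes are right-handed (so a half turn about z gives the same grasp; the last joint's range is limited). The gripper opens to 87 mm and grips with 3 to 60 N. Pads are 19 mm wide; open, the fingers measure 117 mm over their backs; the gripper's body (75 mm by 190 mm) begins 51 mm behind the grasp point.
Start: joints at [-77.779, 30.224, 82.088, -0, 67.689, -10.227], TCP at [0.239, -0.578, 0.292] pointing down, gripper open.
Joint ranges: [-176.69, 176.69], [-43.24, 126.21], [12.49, 139.97], [-82, 262], [0, 151.66], [-163.58, 163.58]. Speed limits (degrees/s): [159.86, 159.86, 180, 180, 180, 180].

### API

Orientations are given as a 3x3 rotation matrix whose columns are the frame's x, y, z axes.
In Python, from rig import bot, viewer, ticket gives the robot as it stands. The module is installed in compiled form; this text tells all that it offers.
- The arm moves only by the tool arm_command, never from a script. Its argument "targets" is a list of rows, each an object with "rot": the turn, a rotation vector about the tool's x, y, z in degrees, a list of three; "offset": the shift along the tool's x, y, z in cm, a list of three; "gripper": the closure, from 0 (fully open) to 1 (shut). A call has 1 to 8 rows; each row is the pose to reach, as a shift and turn from the pose commanded when the call began, along the tool's axes at that moment; what a row does not reach only later rows make up. A row lasts 1/10 s, in which the tool goes at most 50 mm and 8.59 degrees, less where a joint would pass 70% of its speed; a pose out of reach is approached as far as the arm can. A call with a gripper value outside its range is refused whole. The fingers move at their own pace and stop on an object; the grip force is fixed at half the most. Time passes only in rows, so rows that repeat a pose let the fingers close. It gives the time, the measured TCP pose, the force and the opening at its end, in the units of the state.
- bot.read_state(): the state, without advancing time (a new reading comes with each control period).
- viewer.capture(name): name is "scene" or "top" or "wrist"; returns a dict with "frame" (420x560x3 uint8, red, green, blue), "fx", "fy", "cx", "cy" (pixels), "D" ([k1, k2, p1, p2, k3] as OpenCV has them; the pictures are not rectified), "view" (4x4, takes a point from world to camera coordinates). Camera axes: x right, y down, z forward; pixel columns grow to the right and rows downward; lengths in m; the calibration is good to about 2 mm. A picture is of the moment at which its call begins. There is no depth.
- ticket.hand_in(): hands the job in, once; it reports no verdict.
The state is a dict: "time_s": time; "joint_positions": joint angles; "qvel": joint speeds; "tau": joint torques, N m; "position": TCP position; "tcp_rot": TCP orientation; "force": force on the tool from outside, world axes, zero at the start; "moment": the same for the moment, N m; "opening": opening from 0.0 (shut) to 1.0 (fully open).
Only numpy, scipy, OpenCV 4.12 (cv2) and the standard library are available. Lean on these libraries where they do the work, as an engineer would, in place of code of your own. Each camera call takes 0.05 s, during which the arm holds its last target. There are 200 camera calls.

## Working session

There is one attempt and no reset: what is moved stays moved. The work goes in short steps, Python scripts to look and compute and a tool call to move; the robot and the scene stay as the last step left them, time stands still between calls to the robot, and variables do not carry over. Pictures are saved under pics/ and viewed, about 8 in all and at most 12, crops included, and the job is handed in when it is done.

Besides the shell and the picture viewer there is one more tool, called in YAML: its name, and indented under it one key for each argument. arm_command: Moves the arm, as the interface text tells. Its arguments: {"type":"object","properties":{"targets":{"type":"array"}},"required":["targets"]}

```bash
mkdir -p pics; cat > h.py <<'E'
import numpy as np, cv2
from rig import bot, viewer, ticket
def cap(n,f=None):
    c=viewer.capture(n)
    if f: cv2.imwrite('pics/'+f,c['frame'][:,:,::-1])
    c['K']=np.array([[c['fx'],0,c['cx']],[0,c['fy'],c['cy']],[0,0,1.]]);c['D']=np.array(c['D'],float);c['view']=np.array(c['view'])
    return c
def ray(c,uv):
    p=cv2.undistortPoints(np.array([[uv]],float),c['K'],c['D'])[0,0]
    R=c['view'][:3,:3];t=c['view'][:3,3]
    return -R.T@t, R.T@np.array([p[0],p[1],1.])
def onz(c,uv,z):
    o,d=ray(c,uv); return o+d*(z-o[2])/d[2]
def proj(c,P):
    r=cv2.Rodrigues(c['view'][:3,:3])[0]
    return cv2.projectPoints(np.array(P,float).reshape(-1,1,3),r,c['view'][:3,3],c['K'],c['D'])[0][:,0]
def save(c,f):
    import pickle; pickle.dump(c,open(f,'wb'))
E
python3 - <<'E'
from h import *
a=cap('scene');b=cap('top');save(a,'s.pkl');save(b,'t.pkl')
cv2.imwrite('pics/s.png',a['frame'][:,:,::-1]);cv2.imwrite('pics/t.png',cv2.resize(b['frame'][:,:,::-1],(800,600)))
for c in(a,b): print(-c['view'][:3,:3].T@c['view'][:3,3],c['fx'])
E
```

```text
[ 0.99715686 -0.59831791  0.81895931] 391.2109755194848
[0.41548382 0.08330856 1.08619972] 427.440633441523
```

View pics/t.png

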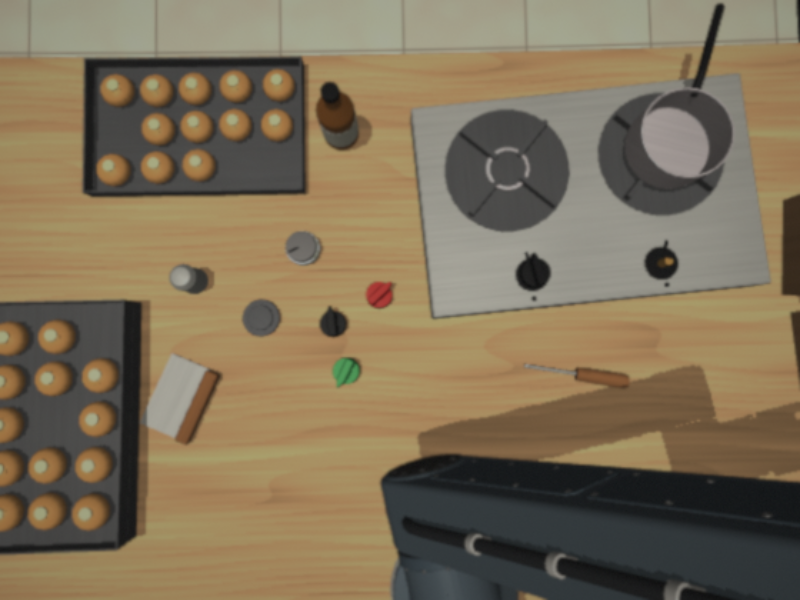

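View pics/s.png

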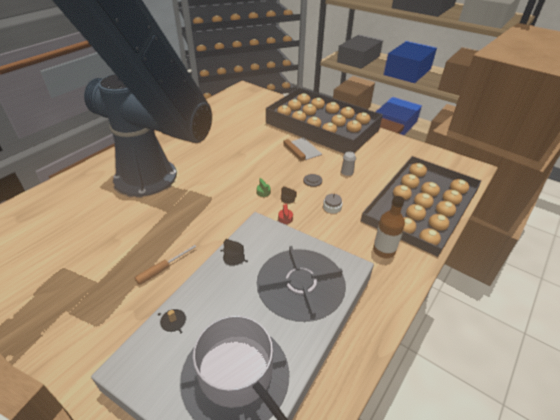

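The top view shows the black knob at about (333,322) of the 800-wide picture, nose up, with red and green decoys beside it. The bare shaft and collar are at (661,263), tab up, and the fitted knob is at (533,272). Next I'll measure them.

```bash
python3 - <<'E'
from h import *; import pickle
t=pickle.load(open('t.pkl','rb'));s=pickle.load(open('s.pkl','rb'))
def blobs(c,x0,y0,x1,y1,thr=60):
    g=c['frame'].max(2)[y0:y1,x0:x1]; m=(g<thr).astype(np.uint8)
    n,l,st,ce=cv2.connectedComponentsWithStats(m)
    for i in range(1,n):
        if st[i,4]>30: print(st[i,:2]+[x0,y0],st[i,2:],ce[i]+[x0,y0])
print('knob');blobs(t,215,205,255,245)
print('collar');blobs(t,445,160,485,205)
g=t['frame'].copy()
a=cv2.resize(g[205:245,210:260,::-1],None,fx=8,fy=8,interpolation=cv2.INTER_CUBIC)
b=cv2.resize(g[165:205,438:488,::-1],None,fx=8,fy=8,interpolation=cv2.INTER_CUBIC)
cc=cv2.resize(s['frame'][300:340,150:200,::-1],None,fx=8,fy=8,interpolation=cv2.INTER_CUBIC)
d=cv2.resize(s['frame'][175:215,265:315,::-1],None,fx=8,fy=8,interpolation=cv2.INTER_CUBIC)
im=np.clip(np.vstack([np.hstack([a,b]),np.hstack([cc,d])])*1.6,0,255);cv2.imwrite('pics/c.png',im[:600])
print(onz(t,(233,225),.02),onz(t,(462,184),.078))
print([onz(t,np.array(p)*.7,.075).round(3) for p in[(411,108),(740,74),(770,283),(434,318)]])
E
```

```text
knob
[225 216] [ 17  19 234] [233.02991453 226.02564103]
collar
[452 169] [ 22  26 328] [461.97865854 183.66158537]
[0.45776041 0.19962057 0.02      ] [ 0.54186791 -0.34906072  0.078     ]
[array([0.815, 0.057, 0.075]), array([ 0.86 , -0.498,  0.075]), array([ 0.505, -0.526,  0.075]), array([0.458, 0.026, 0.075])][ WARN:0@0.445] global loadsave.cpp:1063 imwrite_ Unsupported depth image for selected encoder is fallbacked to CV_8U.
```

View pics/c.png

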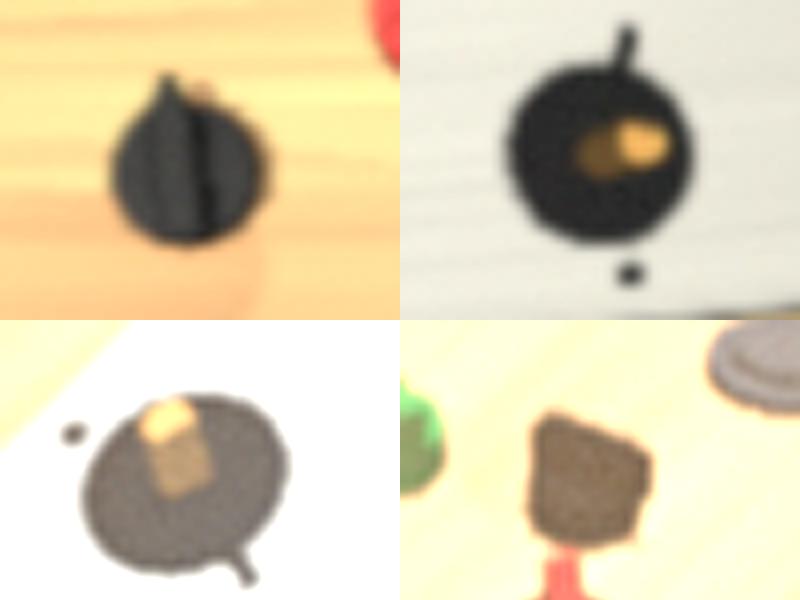

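Top left is the knob with its nose up and slightly left. Top right is the collar with its tab up and slightly right, and the bottom-left crop confirms the brass shaft. I'll refine both points and plan moves using the wrist camera.

```bash
cat >> h.py <<'E'
from scipy.spatial.transform import Rotation as Rn
def plan(p,x_ang):  # tool down, tool x axis at world yaw x_ang(deg)
    s=bot.read_state();R=np.array(s['tcp_rot']);P=np.array(s['position'])
    a=np.radians(x_ang);T=np.array([[np.cos(a),np.sin(a),0],[np.sin(a),-np.cos(a),0],[0,0,-1]])
    return (R.T@(np.array(p)-P)*100).round(2), Rn.from_matrix(R.T@T).as_rotvec(degrees=True).round(2)
E
python3 - <<'E'
from h import *; import pickle
t=pickle.load(open('t.pkl','rb'))
s=bot.read_state();print(np.round(s['tcp_rot'],3),s['position'],s['force'])
w=cap('wrist');V=w['view'];R=np.array(s['tcp_rot']);o=-V[:3,:3].T@V[:3,3]
print('cam in tool',R.T@(o-s['position']),'\naxes',(R.T@V[:3,:3].T).round(3),w['fx'])
f=lambda x,y,x0,y0:((x+.5)/8-.5+x0,(y+.5)/8-.5+y0)
kc=onz(t,f(188,172,210,205),.012);kn=onz(t,f(167,75,210,205),.04)
vc=onz(t,f(200,153,438,165),.078);vt=onz(t,f(227,30,438,165),.077)
for a,b in((kc,kn),(vc,vt)): print(a,b,np.linalg.norm((b-a)[:2]),np.degrees(np.arctan2(*(b-a)[[1,0]])))
for yaw in(-90,90,180,0):
  print(yaw,plan([vc[0],vc[1],.30],yaw))
E
```

```text
[[ 0.382 -0.924 -0.   ]
 [-0.924 -0.382  0.002]
 [-0.002 -0.    -1.   ]] [ 0.23858787 -0.57711081  0.29139841] [ 0.20028385 -0.23762957  0.51299863]
cam in tool [ 0.00023416 -0.0851617  -0.0925893 ] 
axes [[ 1.    -0.001  0.   ]
 [ 0.001  0.952  0.306]
 [-0.001 -0.306  0.952]] 294.3201519401839
[0.45540945 0.20036362 0.012     ] [0.48418333 0.20342965 0.04      ] 0.02893677440033102 6.082270263254582
[ 0.54258291 -0.35041049  0.078     ] [ 0.5792192  -0.36065655  0.077     ] 0.038042077330947596 -15.624690468711178
-90 (array([ -9.35, -36.76,  -0.82]), array([ 0.  ,  0.09, 22.45]))
90 (array([ -9.35, -36.76,  -0.82]), array([-1.3000e-01,  0.0000e+00, -1.5755e+02]))
180 (array([ -9.35, -36.76,  -0.82]), array([8.0000e-02, 7.0000e-02, 1.1245e+02]))
0 (array([ -9.35, -36.76,  -0.82]), array([ -0.07,   0.07, -67.55]))
```

arm_command:
  targets:
    - {"offset": [-4, -18, 0], "rot": [0, 0, 19], "gripper": 0}
    - {"offset": [-9.35, -36.8, 2.1], "rot": [0, 0, 38], "gripper": 0}
    - {"offset": [-9.35, -36.8, 2.1], "rot": [0, 0, 38], "gripper": 0}
    - {"offset": [-9.35, -36.8, 2.1], "rot": [0, 0, 38], "gripper": 0}
    - {"offset": [-9.35, -36.8, 2.1], "rot": [0, 0, 38], "gripper": 0}
    - {"offset": [-9.35, -36.8, 2.1], "rot": [0, 0, 38], "gripper": 0}
    - {"offset": [-9.35, -36.8, 2.1], "rot": [0, 0, 38], "gripper": 0}
    - {"offset": [-9.35, -36.8, 2.1], "rot": [0, 0, 38], "gripper": 0}

```text
time_s: 0.95
position: [0.545, -0.3483, 0.2707]
tcp_rot: [[-0.267, -0.964, -0.0], [-0.964, 0.267, 0.001], [-0.001, 0.0, -1.0]]
force: [-0.2, -0.0, -0.0]
opening: 1.0
```

arm_command:
  targets:
    - {"offset": [0, 0, 0], "rot": [0, 0, 0], "gripper": 0}
    - {"offset": [0, 0, 0], "rot": [0, 0, 0], "gripper": 0}
    - {"offset": [0, 0, 0], "rot": [0, 0, 0], "gripper": 0}

```text
time_s: 1.25
position: [0.5422, -0.3513, 0.271]
tcp_rot: [[-0.269, -0.963, -0.001], [-0.963, 0.269, 0.0], [0.0, 0.001, -1.0]]
force: [-0.5, 0.0, -0.7]
opening: 1.003
```

```bash
python3 - <<'E'
from h import *
print(plan([.5426,-.3504,.27],-105.6),bot.read_state()['joint_positions'])
c=cap('wrist');save(c,'w1.pkl');cv2.imwrite('pics/w1.png',cv2.resize(c['frame'][:,:,::-1],(800,600)))
print(proj(c,[[.5426,-.3504,.106],[.5426,-.3504,.078]])/.7)
E
```

```text
(array([-0.1 , -0.01,  0.1 ]), array([ 0.05, -0.01,  0.  ])) [-4.28169678e+01  3.31875523e+01  8.00699422e+01 -3.81689664e-02
  6.67820235e+01  6.27949037e+01]
[[400.2626678  297.75838206]
 [400.3640506  285.3472791 ]]
```

View pics/w1.png

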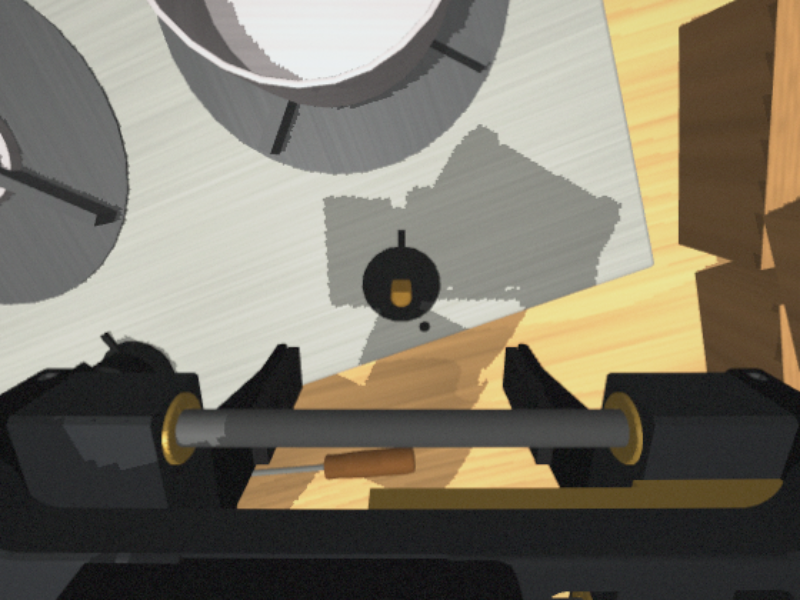

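The wrist view is centred on the collar at (401,285), with the tab straight up at (401,238) and the brass tip at (401,293). That matches the prediction, so I'll fit it precisely and plan the knob hover.

```bash
cat >> h.py <<'E'
from scipy.optimize import least_squares
def circ(c,box,thr,z,r):
    x0,y0,x1,y1=box; m=(c['frame'].max(2)[y0:y1,x0:x1]<thr).astype(np.uint8)
    m=cv2.morphologyEx(m,cv2.MORPH_CLOSE,np.ones((3,3)))
    k=max(cv2.findContours(m,cv2.RETR_EXTERNAL,cv2.CHAIN_APPROX_NONE)[0],key=cv2.contourArea)[:,0]+[x0,y0]
    P=np.array([onz(c,q,z)[:2] for q in k])
    f=lambda v:np.hypot(*(P-v[:2]).T)-v[2]
    s=least_squares(f,[*P.mean(0),r],loss='soft_l1',f_scale=.0008).x
    return s,P
E
python3 - <<'E'
from h import *;import pickle
c=pickle.load(open('w1.pkl','rb'))
s,P=circ(c,(245,155,315,226),60,.078,.028);print('collar',s)
d=P-s[:2];far=np.hypot(*d.T);q=d[far>.033];print(far.max(),len(q),np.degrees(np.arctan2(*q.mean(0)[::-1])))
# brass
f=c['frame'].astype(int);m=(f[...,0]-f[...,2]>50);m[:165]=0;m[220:]=0;m[:,:260]=0;m[:,300:]=0
br=m&(f[...,0]>150);ys,xs=np.where(m);print('brass',xs.min(),xs.max(),ys.min(),ys.max())
for r in range(ys.min(),ys.max()+1):
  X=np.where(m[r])[0];print(r,X.min(),X.max(),f[r,int(X.mean())])
print(proj(c,[[*s[:2],.106],[*s[:2],.078]]))
print(plan([.4554,.2004,.21],-83.9))
E
```

```text
collar [ 0.54389638 -0.35086302  0.02680231]
0.037934623032618575 14 -15.954322762681088
brass 274 287 196 214
196 276 285 [89 68 32]
197 275 286 [101  79  41]
198 275 286 [98 74 32]
199 274 287 [97 74 33]
200 275 287 [97 75 34]
201 274 287 [99 77 35]
202 274 287 [99 75 37]
203 274 287 [106  80  39]
204 274 287 [128  97  47]
205 274 287 [160 119  53]
206 274 287 [162 121  52]
207 274 287 [162 122  53]
208 274 287 [163 122  56]
209 274 287 [163 122  52]
210 274 287 [164 122  52]
211 275 286 [167 125  58]
212 275 286 [165 123  56]
213 276 285 [154 116  51]
214 278 283 [117  89  41]
[[280.28630946 207.01411747]
 [280.34820394 198.44096505]]
(array([-50.83,  23.23,   6.12]), array([  0.04,  -0.  , -21.75]))
```

arm_command:
  targets:
    - {"offset": [-17, 8, 0], "rot": [0, 0, -8], "gripper": 0}
    - {"offset": [-34, 16, 0], "rot": [0, 0, -16], "gripper": 0}
    - {"offset": [-50.8, 23.2, 0], "rot": [0, 0, -21.7], "gripper": 0}
    - {"offset": [-50.8, 23.2, 0], "rot": [0, 0, -21.7], "gripper": 0}
    - {"offset": [-50.8, 23.2, 0], "rot": [0, 0, -21.7], "gripper": 0}
    - {"offset": [-50.8, 23.2, 0], "rot": [0, 0, -21.7], "gripper": 0}
    - {"offset": [-50.8, 23.2, 0], "rot": [0, 0, -21.7], "gripper": 0}
    - {"offset": [-50.8, 23.2, 0], "rot": [0, 0, -21.7], "gripper": 0}

```text
time_s: 2.1
position: [0.4796, 0.0446, 0.2717]
tcp_rot: [[0.104, -0.995, 0.001], [-0.995, -0.104, -0.0], [0.0, -0.001, -1.0]]
force: [1.0, -0.1, 0.4]
opening: 1.004
```

```bash
python3 - <<'E'
from h import *;import pickle
print(plan([.4554,.2004,.21],-83.9))
c=pickle.load(open('w1.pkl','rb'))
for uv in[(280.4,204.1),(280.4,207.7),(280.4,214.6)]: print(onz(c,uv,.106))
E
```

```text
(array([-15.75,   0.79,   6.16]), array([-0.05, -0.02, -0.15]))
[ 0.54657434 -0.35172521  0.106     ]
[ 0.54322863 -0.35078383  0.106     ]
[ 0.5367415  -0.34895854  0.106     ]
```

arm_command:
  targets:
    - {"offset": [-15.7, 0.8, 0], "rot": [0, 0, 0], "gripper": 0}
    - {"offset": [-15.7, 0.8, 6.1], "rot": [0, 0, 0], "gripper": 0}
    - {"offset": [-15.7, 0.8, 6.1], "rot": [0, 0, 0], "gripper": 0}
    - {"offset": [-15.7, 0.8, 6.1], "rot": [0, 0, 0], "gripper": 0}
    - {"offset": [-15.7, 0.8, 6.1], "rot": [0, 0, 0], "gripper": 0}
    - {"offset": [-15.7, 0.8, 6.1], "rot": [0, 0, 0], "gripper": 0}
    - {"offset": [-15.7, 0.8, 6.1], "rot": [0, 0, 0], "gripper": 0}
    - {"offset": [-15.7, 0.8, 6.1], "rot": [0, 0, 0], "gripper": 0}

```text
time_s: 2.9
position: [0.4564, 0.1982, 0.2111]
tcp_rot: [[0.105, -0.995, 0.002], [-0.995, -0.105, 0.0], [0.0, -0.002, -1.0]]
force: [-0.1, 0.3, -0.3]
opening: 1.002
```

```bash
python3 - <<'E'
from h import *
print(plan([.4554,.2004,.21],-83.9))
c=cap('wrist');save(c,'w2.pkl');cv2.imwrite('pics/w2.png',cv2.resize(c['frame'][:,:,::-1],(800,600)))
E
```

```text
(array([-0.23,  0.08,  0.11]), array([-0.11, -0.  , -0.1 ]))
```

View pics/w2.png

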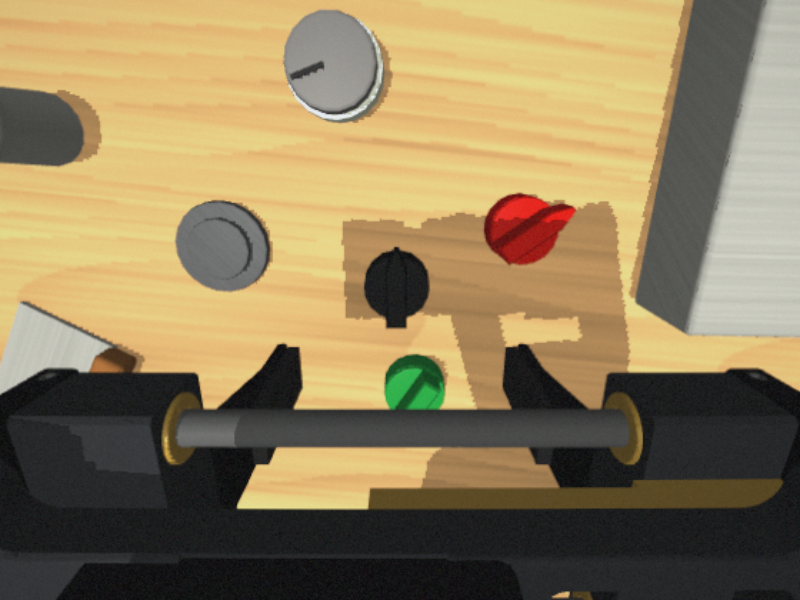

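The wrist view shows the black knob with its bar vertical, nose tip at (396,248), tail at (396,327) and skirt centre near (396,285). The fingers are clear on both sides.

```bash
python3 - <<'E'
from h import *;import pickle
c=pickle.load(open('w2.pkl','rb'))
g=c['frame'].max(2);m=(g[165:235,235:320]<62)
n,l,st,ce=cv2.connectedComponentsWithStats(m.astype(np.uint8));i=1+st[1:,4].argmax();m=l==i;print(st[i]+[235,165,0,0,0])
for r in range(0,70,2):
  X=np.where(m[r])[0]
  if len(X): print(r+165,X.min()+235,X.max()+235,end='; ')
ys=np.where(m.any(1))[0];y0,y1=ys.min()+165,ys.max()+165
a=np.where(m[ys.min()+1])[0].mean()+235;b=np.where(m[ys.max()-1])[0].mean()+235
N=onz(c,(a,y0-.5),.042);T=onz(c,(b,y1+.5),.042);v=N-T;print('\n',N,T,np.linalg.norm(v),np.degrees(np.arctan2(v[1],v[0])),'ctr',T+v*22/52)
s,P=circ(c,(235,165,320,235),62,.02,.024);print(s)
E
```

```text
[ 255  173   45   56 1783]
173 276 278; 175 275 279; 177 268 287; 179 265 289; 181 263 292; 183 261 294; 185 259 295; 187 258 296; 189 257 298; 191 256 298; 193 256 298; 195 256 298; 197 256 299; 199 255 299; 201 255 299; 203 256 299; 205 256 298; 207 256 298; 209 257 297; 211 258 296; 213 259 295; 215 261 294; 217 263 291; 219 265 289; 221 270 284; 223 270 283; 225 271 283; 227 271 283; 
 [0.489068   0.20527288 0.042     ] [0.43503709 0.19989683 0.042     ] 0.05429770151338376 5.682202064258681 ctr [0.45789632 0.20217131 0.042     ]
[0.4570918  0.2021691  0.02367472]
```

```bash
python3 - <<'E'
from h import *
print(plan([.4575,.2022,.0947],-84.2))
E
```

```text
(array([-0.37, -0.15, 11.63]), array([-0.1 , -0.  ,  0.22]))
```

arm_command:
  targets:
    - {"offset": [-0.37, -0.15, 4], "rot": [-0.1, 0, 0.2], "gripper": 0}
    - {"offset": [-0.37, -0.15, 8], "rot": [-0.1, 0, 0.2], "gripper": 0}
    - {"offset": [-0.37, -0.15, 10], "rot": [-0.1, 0, 0.2], "gripper": 0}
    - {"offset": [-0.37, -0.15, 11], "rot": [-0.1, 0, 0.2], "gripper": 0}
    - {"offset": [-0.37, -0.15, 11.4], "rot": [-0.1, 0, 0.2], "gripper": 0}
    - {"offset": [-0.37, -0.15, 11.4], "rot": [-0.1, 0, 0.2], "gripper": 0}
    - {"offset": [-0.37, -0.15, 11.4], "rot": [-0.1, 0, 0.2], "gripper": 0}

```text
time_s: 3.65
position: [0.4573, 0.2034, 0.0973]
tcp_rot: [[0.103, -0.995, 0.001], [-0.995, -0.103, 0.0], [-0.0, -0.001, -1.0]]
force: [-0.3, -0.0, 0.2]
opening: 1.0
```

```bash
python3 - <<'E'
from h import *
print(plan([.4575,.2022,.0947],-84.2))
c=cap('wrist','w3.png')
E
```

```text
(array([ 0.13, -0.01,  0.26]), array([-0.03,  0.01,  0.14]))
```

View pics/w3.png

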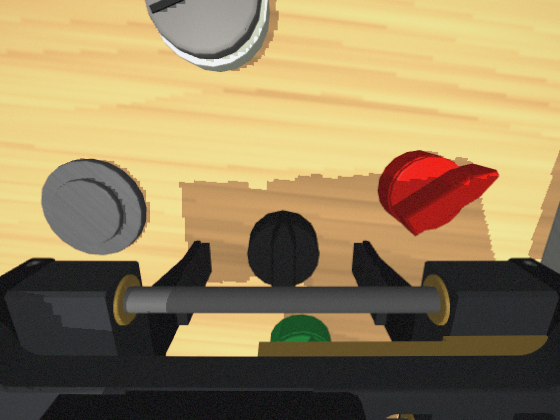

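The knob is between the open fingers, at about column 283 with the fingers at 210 and 353. I'll lower the last bit and close.

arm_command:
  targets:
    - {"offset": [0.1, 0, 0.25], "rot": [0, 0, 0.1], "gripper": 0}
    - {"offset": [0.1, 0, 0.25], "rot": [0, 0, 0.1], "gripper": 0}
    - {"offset": [0.1, 0, 0.25], "rot": [0, 0, 0.1], "gripper": 1}
    - {"offset": [0.1, 0, 0.25], "rot": [0, 0, 0.1], "gripper": 1}
    - {"offset": [0.1, 0, 0.25], "rot": [0, 0, 0.1], "gripper": 1}
    - {"offset": [0.1, 0, 0.25], "rot": [0, 0, 0.1], "gripper": 1}
    - {"offset": [0.1, 0, 0.25], "rot": [0, 0, 0.1], "gripper": 1}
    - {"offset": [0.1, 0, 0.25], "rot": [0, 0, 0.1], "gripper": 1}

```text
time_s: 4.5
position: [0.4566, 0.2024, 0.0937]
tcp_rot: [[0.102, -0.995, -0.002], [-0.995, -0.102, -0.0], [0.0, 0.002, -1.0]]
force: [-0.4, 1.0, -0.4]
opening: 0.539
```

arm_command:
  targets:
    - {"offset": [0, 0, 0], "rot": [0, 0, 0], "gripper": 1}
    - {"offset": [0, 0, 0], "rot": [0, 0, 0], "gripper": 1}
    - {"offset": [0, 0, 0], "rot": [0, 0, 0], "gripper": 1}
    - {"offset": [0, 0, 0], "rot": [0, 0, 0], "gripper": 1}

```text
time_s: 4.9
position: [0.4566, 0.2024, 0.0938]
tcp_rot: [[0.102, -0.995, -0.002], [-0.995, -0.102, -0.0], [-0.0, 0.002, -1.0]]
force: [0.8, -1.2, 0.6]
opening: 0.171
```

arm_command:
  targets:
    - {"offset": [0, 0, 0], "rot": [0, 0, 0], "gripper": 1}
    - {"offset": [0, 0, 0], "rot": [0, 0, 0], "gripper": 1}
    - {"offset": [0, 0, -2], "rot": [0, 0, 0], "gripper": 1}
    - {"offset": [0, 0, -5], "rot": [0, 0, 0], "gripper": 1}
    - {"offset": [0, 0, -9], "rot": [0, 0, 0], "gripper": 1}
    - {"offset": [0, 0, -13], "rot": [0, 0, 0], "gripper": 1}
    - {"offset": [0, 0, -16], "rot": [0, 0, 0], "gripper": 1}
    - {"offset": [0, 0, -16], "rot": [0, 0, 0], "gripper": 1}

```text
time_s: 5.7
position: [0.459, 0.203, 0.2578]
tcp_rot: [[0.102, -0.995, 0.008], [-0.995, -0.102, 0.002], [-0.001, -0.008, -1.0]]
force: [0.5, -0.2, -0.4]
opening: 0.157
```

```bash
python3 - <<'E'
from h import *
c=cap('wrist','w4.png');save(c,'w4.pkl')
print(plan([.5433,-.3508,.26],-105.8),bot.read_state()['opening'])
E
```

```text
(array([55.93, -2.87, -0.46]), array([-0.18,  0.06, 21.65])) 0.15712066004528108
```

View pics/w4.png

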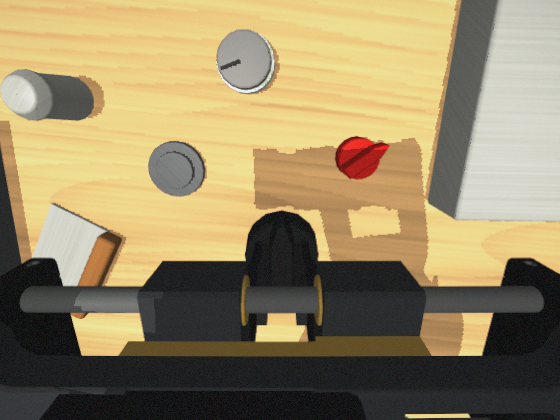

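The knob is held with its skirt at (282,240) and no tilt visible. I'll check its offset in the hand against projected geometry.

```bash
python3 - <<'E'
from h import *;import pickle
c=pickle.load(open('w4.pkl','rb'))
s=bot.read_state();R=np.array(s['tcp_rot']);P=np.array(s['position'])
g=c['frame'].max(2)
for r in(211,213,216,220,226,232,240): 
  X=np.where(g[r,225:340]<70)[0]+225;print(r,X.min() if len(X) else 0,X.max() if len(X) else 0, g[r,282])
print('col282',g[205:222,282])
a=np.linspace(0,2*np.pi,181)
for dx in(0,.001,.002):
  out=[]
  for z in(.021-.022-.0+.002,-.021):   # knob z: skirt top +1mm, bottom -21
    L=np.c_[0*a+.024*np.sin(a), -(dx+.024*np.cos(a)), .0728-z+0*a]
    q=proj(c,P+L@R.T);out.append((q[:,1].min().round(1),q[:,0].min().round(1),q[:,0].max().round(1)))
  nose=proj(c,[P+R@np.array([0,-(dx+.03),.0728-.021])])
  print(dx,out,nose)
E
```

```text
211 279 283 11
213 270 292 28
216 263 299 18
220 258 304 25
226 252 310 29
232 249 313 31
240 248 315 33
col282 [156 193 236 238 231 173  11  25  28  21  30  18  23  29  25  25  27]
0 [(np.float64(220.8), np.float64(243.3), np.float64(319.6)), (np.float64(209.4), np.float64(247.2), np.float64(315.7))] [[281.43880878 223.32731519]]
0.001 [(np.float64(219.2), np.float64(243.2), np.float64(319.7)), (np.float64(208.0), np.float64(247.1), np.float64(315.7))] [[281.43721519 221.57058038]]
0.002 [(np.float64(217.7), np.float64(243.2), np.float64(319.7)), (np.float64(206.6), np.float64(247.0), np.float64(315.8))] [[281.43561531 219.80703431]]
```

arm_command:
  targets:
    - {"offset": [18, -1, -0.3], "rot": [-0.1, 0, 7], "gripper": 1}
    - {"offset": [36, -2, -0.3], "rot": [-0.1, 0, 14], "gripper": 1}
    - {"offset": [55.9, -2.8, -0.3], "rot": [-0.1, 0, 21.6], "gripper": 1}
    - {"offset": [55.9, -2.8, -0.3], "rot": [-0.1, 0, 21.6], "gripper": 1}
    - {"offset": [55.9, -2.8, -0.3], "rot": [-0.1, 0, 21.6], "gripper": 1}
    - {"offset": [55.9, -2.8, -0.3], "rot": [-0.1, 0, 21.6], "gripper": 1}
    - {"offset": [55.9, -2.8, -0.3], "rot": [-0.1, 0, 21.6], "gripper": 1}
    - {"offset": [55.9, -2.8, -0.3], "rot": [-0.1, 0, 21.6], "gripper": 1}

```text
time_s: 6.55
position: [0.5165, -0.1944, 0.2538]
tcp_rot: [[-0.272, -0.962, -0.007], [-0.962, 0.272, 0.003], [-0.001, 0.008, -1.0]]
force: [2.4, -0.8, -1.3]
opening: 0.157
```

```bash
python3 - <<'E'
from h import *
print(plan([.5429,-.3507,.205],-105.8))
E
```

```text
(array([14.32, -6.83,  4.82]), array([0.44, 0.03, 0.01]))
```

arm_command:
  targets:
    - {"offset": [14.3, -6.8, 0], "rot": [0, 0, 0], "gripper": 1}
    - {"offset": [14.3, -6.8, 0], "rot": [0, 0, 0], "gripper": 1}
    - {"offset": [14.3, -6.8, 0], "rot": [0, 0, 0], "gripper": 1}
    - {"offset": [14.3, -6.8, 0], "rot": [0, 0, 0], "gripper": 1}
    - {"offset": [14.3, -6.8, 2], "rot": [0, 0, 0], "gripper": 1}
    - {"offset": [14.3, -6.8, 4], "rot": [0, 0, 0], "gripper": 1}
    - {"offset": [14.3, -6.8, 4], "rot": [0, 0, 0], "gripper": 1}
    - {"offset": [14.3, -6.8, 4], "rot": [0, 0, 0], "gripper": 1}

```text
time_s: 7.35
position: [0.5435, -0.348, 0.2143]
tcp_rot: [[-0.271, -0.963, -0.006], [-0.963, 0.271, 0.003], [-0.001, 0.007, -1.0]]
force: [0.0, 0.4, 0.2]
opening: 0.153
```

```bash
python3 - <<'E'
from h import *
print(plan([.5429,-.3507,.202],-105.8),bot.read_state()['force'])
E
```

```text
(array([ 0.28, -0.03,  1.23]), array([0.39, 0.05, 0.06])) [0.00131386 0.35065933 0.22848105]
```

arm_command:
  targets:
    - {"offset": [0.28, -0.03, 0.5], "rot": [0.4, 0, 0], "gripper": 1}
    - {"offset": [0.28, -0.03, 0.9], "rot": [0.4, 0, 0], "gripper": 1}
    - {"offset": [0.28, -0.03, 0.9], "rot": [0.4, 0, 0], "gripper": 1}
    - {"offset": [0.28, -0.03, 0.9], "rot": [0.4, 0, 0], "gripper": 1}
    - {"offset": [0.28, -0.03, 0.9], "rot": [0.4, 0, 0], "gripper": 1}

```text
time_s: 7.85
position: [0.5438, -0.3518, 0.2074]
tcp_rot: [[-0.271, -0.962, 0.004], [-0.962, 0.271, -0.002], [0.001, -0.004, -1.0]]
force: [-0.3, -0.4, -0.6]
opening: 0.158
```

```bash
python3 - <<'E'
from h import *
print(plan([.5429,-.3507,.202],-105.8),bot.read_state()['force'])
w=cap('wrist')['frame'];s=cap('scene')['frame'];t=cap('top')['frame']
z=lambda f:cv2.resize(f,(400,300),interpolation=cv2.INTER_CUBIC)
im=np.vstack([np.hstack([z(w),z(w[150:270,200:360])]),np.hstack([z(s[265:340,120:220]),z(t[150:210,420:500])])])
cv2.imwrite('pics/w5.png',np.clip(im*1.5,0,255).astype(np.uint8)[:,:,::-1])
E
```

```text
(array([-0.08,  0.12,  0.54]), array([-0.25, -0.07,  0.05])) [-0.28257484 -0.37073985 -0.59254727]
```

View pics/w5.png

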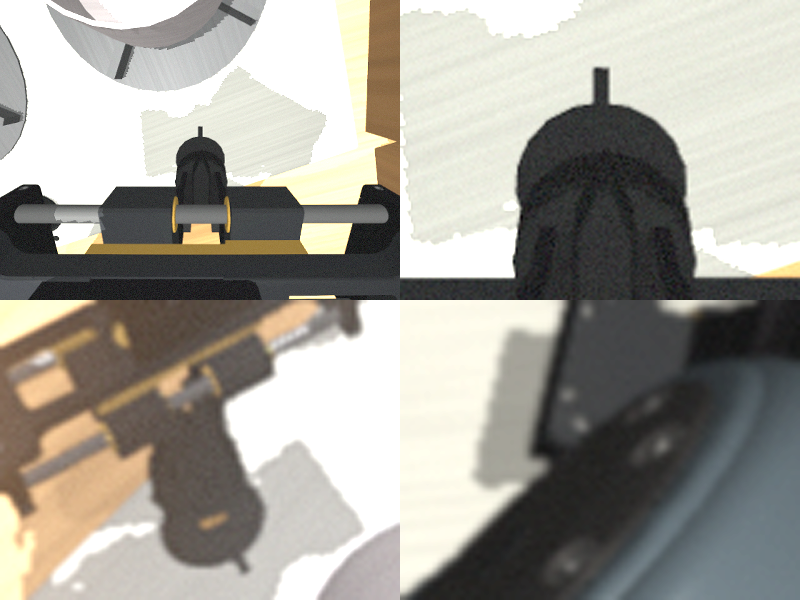

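In the wrist view the tab at (601,85) lines up with the knob's axis at about column 603. The scene view shows a sliver of brass under the knob. I'll descend slowly and watch the force.

arm_command:
  targets:
    - {"offset": [-0.08, 0.1, 0.2], "rot": [-0.2, 0, 0], "gripper": 1}
    - {"offset": [-0.08, 0.1, 0.4], "rot": [-0.2, 0, 0], "gripper": 1}
    - {"offset": [-0.08, 0.1, 0.6], "rot": [-0.2, 0, 0], "gripper": 1}
    - {"offset": [-0.08, 0.1, 0.8], "rot": [-0.2, 0, 0], "gripper": 1}
    - {"offset": [-0.08, 0.1, 1.0], "rot": [-0.2, 0, 0], "gripper": 1}
    - {"offset": [-0.08, 0.1, 1.0], "rot": [-0.2, 0, 0], "gripper": 1}
    - {"offset": [-0.08, 0.1, 1.0], "rot": [-0.2, 0, 0], "gripper": 1}

```text
time_s: 8.7
position: [0.543, -0.3507, 0.1969]
tcp_rot: [[-0.272, -0.962, -0.0], [-0.962, 0.272, -0.001], [0.001, -0.0, -1.0]]
force: [0.5, -0.1, -0.9]
opening: 0.154
```

arm_command:
  targets:
    - {"offset": [0, 0, 0.2], "rot": [0, 0, 0], "gripper": 1}
    - {"offset": [0, 0, 0.4], "rot": [0, 0, 0], "gripper": 1}
    - {"offset": [0, 0, 0.6], "rot": [0, 0, 0], "gripper": 1}
    - {"offset": [0, 0, 0.8], "rot": [0, 0, 0], "gripper": 1}
    - {"offset": [0, 0, 1.0], "rot": [0, 0, 0], "gripper": 1}
    - {"offset": [0, 0, 1.2], "rot": [0, 0, 0], "gripper": 1}
    - {"offset": [0, 0, 1.2], "rot": [0, 0, 0], "gripper": 1}
    - {"offset": [0, 0, 1.2], "rot": [0, 0, 0], "gripper": 1}

```text
time_s: 9.5
position: [0.5431, -0.3508, 0.1848]
tcp_rot: [[-0.272, -0.962, 0.0], [-0.962, 0.272, -0.001], [0.001, -0.001, -1.0]]
force: [1.2, -0.0, -1.6]
opening: 0.157
```

Sliding freely, with 3 mm to go before the knob should be home. Next I'll push through to the spring.

arm_command:
  targets:
    - {"offset": [0, 0, 0.1], "rot": [0, 0, 0], "gripper": 1}
    - {"offset": [0, 0, 0.2], "rot": [0, 0, 0], "gripper": 1}
    - {"offset": [0, 0, 0.3], "rot": [0, 0, 0], "gripper": 1}
    - {"offset": [0, 0, 0.4], "rot": [0, 0, 0], "gripper": 1}
    - {"offset": [0, 0, 0.5], "rot": [0, 0, 0], "gripper": 1}
    - {"offset": [0, 0, 0.5], "rot": [0, 0, 0], "gripper": 1}
    - {"offset": [0, 0, 0.5], "rot": [0, 0, 0], "gripper": 1}

```text
time_s: 10.2
position: [0.5431, -0.3509, 0.1805]
tcp_rot: [[-0.271, -0.962, 0.001], [-0.962, 0.271, -0.002], [0.001, -0.001, -1.0]]
force: [1.0, 0.0, 3.7]
opening: 0.16
```

arm_command:
  targets:
    - {"offset": [0, 0, 0.1], "rot": [0, 0, 0], "gripper": 1}
    - {"offset": [0, 0, 0.2], "rot": [0, 0, 0], "gripper": 1}
    - {"offset": [0, 0, 0.3], "rot": [0, 0, 0], "gripper": 1}
    - {"offset": [0, 0, 0.4], "rot": [0, 0, 0], "gripper": 1}
    - {"offset": [0, 0, 0.5], "rot": [0, 0, 0], "gripper": 1}
    - {"offset": [0, 0, 0.5], "rot": [0, 0, 0], "gripper": 1}
    - {"offset": [0, 0, 0.5], "rot": [0, 0, 0], "gripper": 1}

```text
time_s: 10.9
position: [0.5432, -0.3509, 0.176]
tcp_rot: [[-0.271, -0.962, 0.001], [-0.962, 0.271, -0.002], [0.001, -0.001, -1.0]]
force: [0.4, 0.5, 9.4]
opening: 0.159
```

arm_command:
  targets:
    - {"offset": [0, 0, 0.05], "rot": [0, 0, 0], "gripper": 1}
    - {"offset": [0, 0, 0.1], "rot": [0, 0, 0], "gripper": 1}
    - {"offset": [0, 0, 0.1], "rot": [0, 0, 0], "gripper": 1}
    - {"offset": [0, 0, 0.1], "rot": [0, 0, 0], "gripper": 1}
    - {"offset": [0, 0, 0.1], "rot": [0, 0, 0], "gripper": 1}

```text
time_s: 11.4
position: [0.5432, -0.3509, 0.1752]
tcp_rot: [[-0.271, -0.962, 0.001], [-0.962, 0.271, -0.002], [0.002, -0.001, -1.0]]
force: [1.1, 0.8, 8.5]
opening: 0.159
```

```bash
python3 - <<'E'
from h import *
F=[]
for i in range(6):
  c=cap('wrist' if i%2 else 'scene');F.append(bot.read_state()['force'][2])
  if i%2: w=c['frame']
  else: s=c['frame']
print(np.round(F,1),bot.read_state()['position'],bot.read_state()['opening'])
z=lambda f:cv2.resize(f,(400,300),interpolation=cv2.INTER_CUBIC)
im=np.hstack([z(w[150:270,200:360]),z(s[265:340,120:220])])
cv2.imwrite('pics/w6.png',np.clip(im*1.5,0,255).astype(np.uint8)[:,:,::-1])
E
```

```text
[9.2 8.9 8.9 9.3 9.7 9.7] [ 0.54319017 -0.35091142  0.1752404 ] 0.15618121097562654
```

View pics/w6.png

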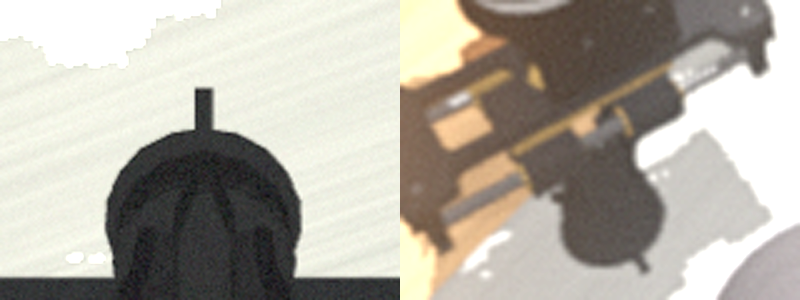

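Both views show the knob seated around the collar with the tab on the nose's side, and the spring force is about 10 N. I'll press a little further towards the stop for margin.

arm_command:
  targets:
    - {"offset": [0, 0, 0.05], "rot": [0, 0, 0], "gripper": 1}
    - {"offset": [0, 0, 0.1], "rot": [0, 0, 0], "gripper": 1}
    - {"offset": [0, 0, 0.12], "rot": [0, 0, 0], "gripper": 1}
    - {"offset": [0, 0, 0.12], "rot": [0, 0, 0], "gripper": 1}
    - {"offset": [0, 0, 0.12], "rot": [0, 0, 0], "gripper": 1}

```text
time_s: 12.2
position: [0.5432, -0.3509, 0.1746]
tcp_rot: [[-0.271, -0.962, 0.001], [-0.962, 0.271, -0.002], [0.002, -0.001, -1.0]]
force: [-0.9, 1.3, 11.9]
opening: 0.161
```

```bash
python3 - <<'E'
from h import *
F=[]
for i in range(6):
  cap('wrist');F.append(bot.read_state()['force'][2])
print(np.round(F,1),bot.read_state()['position'],bot.read_state()['opening'])
E
```

```text
[11.  10.5 11.7 12.4 11.3 11.4] [ 0.54319466 -0.35094238  0.17463323] 0.15709641302262192
```

```bash
python3 - <<'E'
from h import *
ticket.hand_in(); s=bot.read_state();print(s['time_s'],s['force'],s['position'])
E
```

```text
the job is handed in; nothing more can be done
the job is handed in; nothing more can be done
```

The knob is on the right-hand valve shaft and pressed in to about its stop, and the gripper still holds it. I handed the job in at about 12.5 s; no verdict is reported.

- **Fit:** I gripped the knob by its bar, turned it about 22° to match the shaft's flat and slid it on without resistance. The last wrist and scene pictures showed it centred on the collar, with the index tab on the nose's side.
- **Press:** The last readings were about 11.4 N of upward force. The tool was about 7.2 mm below the height where I reckoned the knob came home. For the final 1.2 mm commanded the tool moved only 0.6 mm, which suggests the shaft is at its stop. I had no direct reading of the shaft's travel.
- **Grip:** The opening stayed at about 0.157 (14 mm, the bar's thickness), so the knob was still held.
- **Disagreement:** Two estimates of where the knob sat in the gripper along its bar differed by about 1.7 mm. I used a value between them, which was within the bore's clearance and chamfer.
- **Not checked:** I took no final picture of the other things on the worktop. I saw no contact with any of them.

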